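Set, unlock and hold the mosaic bedding press

TASK

Bed the mosaic coaster in the press: first turn the pressure dial until its white pointer stands at the green mark, then flip the red safety catch all the way over to the side, then pull the black lever bar towards the front and down to its stop and keep holding it there with the gripper: finish while holding it. Leave the dial on the mark and the catch flipped, and leave the jar, lid, brush and tile shards where they are.

Things in the scene. Friction and masses are not known exactly. Their poses are not given: they have to be found in the camera images.
- press: Grey and blue bedding press, fixed on the table, yaw within 0.25 rad. Origin: centre of the underside of its 260 x 260 x 15 mm base plate; x from its front (robot side) to its rear, y to its left, z up. In this frame (mm): control box 100 x 100 x 55 high centred at (-50, -190); blue uprights at y = +-78, x 20 to 80, joined by a crosshead, top 120 high; catch post at (45, 129), 80 high
- dial (a joint): Pressure dial on top of the control box: turn of the black knob about its upright axis, 0 to 4.0 rad, growing CLOCKWISE seen from above; starts between 0.3 and 0.9. It stays where it is left (friction 0.04 N m)
- dial_grip (a point): Point on the dial's axis at the height to grip, 89 mm above the table. The knob is a disc 58 mm across and 8 mm thick (top 63 mm above the table) carrying an upright bar 46 mm long, 14 mm wide, whose top is 103 mm above the table; grip the bar across its 14 mm width. The bar lies along the line from this axis to dial_pointer
- dial_pointer (a point): Outer end of the white pointer line (6 mm wide, on the disc and on top of one half of the bar), 30 mm from the dial's axis; turns with the dial
- dial_mark (a point): Middle of the inner end of the green mark (17 x 12 mm) on the white scale ring around the dial, 30 mm from the dial's axis, at a different angle each time, 0.8 to 2.3 rad clockwise of the starting pointer; fixed during the run. When the dial is set, pointer and mark coincide in plan
- catch (a joint): Red safety catch, a hinge along the press's x axis: 0 = upright, its lug blocks the lever's left arm so that the lever cannot be pulled; grows as its top swings outward to the press's left (+y) and down, to the stop at 1.2 rad = fully flipped. Starts at 0 to 0.1. It stays where it is left (friction 0.07 N m). The lever is clear of it from about 0.5 rad
- catch_grip (a point): Middle of the free part of the catch's handle: a red rod 16 mm in diameter, 85 mm long, parallel to the press's x axis, free for 30 mm towards the front and 30 mm towards the rear of this point; 105 mm from the catch's hinge, 200 mm above the table while upright. Pinch it from above or push it
- catch_pivot (a point): Point on the catch's hinge axis level with catch_grip along the press's x; 95 mm above the table; fixed to the press. The handle moves in a circle of 105 mm about it, in the plane across the press's x axis
- lever (a joint): Press lever, a hinge along the press's y axis: 0 = at rest, leaning 0.35 rad to the rear of upright; grows as the bar is pulled towards the press's front and down, to the stop at 1.4 rad. A spring pulls it back to 0 whenever it is let go; at the stop it takes about 6 N at the bar
- lever_bar (a point): Middle of the lever's black cross bar: a round bar 18 mm in diameter along the press's y axis, 194 mm long between the two 14 mm steel arms at its ends, nothing below its middle; 222 mm above the table at rest, 165 mm at the stop. Pinch it from above, fingers closing along the press's x; it may turn between the fingers as the lever swings
- lever_pivot (a point): Point on the lever's hinge axis midway between its arms, 100 mm above the table; fixed to the press. The bar moves in a circle of 130 mm about it, in the plane across the press's y axis
- paste_jar: Bystander: closed glass paste jar, 74 mm across and 110 mm high; origin at the centre of its underside
- red_lid: Bystander: flat red plastic tub lid lying on the table, 124 mm across, 12 mm high; origin at the centre of its underside
- glue_brush: Bystander: glue brush with a wooden handle, about 200 mm long, lying on the table along its own x axis; origin at the centre of its underside
- tile_blue: Bystander: blue tile shard, about 45 x 30 x 8 mm, on the table near the robot; origin under its centre
- tile_red: Bystander: red tile shard, about 40 x 25 x 8 mm, on the table near the robot; origin under its centre
- tile_teal: Bystander: teal tile shard, about 36 x 22 x 8 mm, lying on the front of the press's base plate (plate top 15 mm above the table); origin under its centre

How it is judged:
On the way, in this order (a step that is already met when the one before it is completed fails the run):
1. the dial's pointer stands at the green mark, lever still at rest (horizontal distance between dial_pointer and dial_mark below 0.005 m and value of joint lever below 0.2 rad and velocity of joint dial below 0.3 rad/s), for 0.3 s.
2. the red catch is flipped over, lever still at rest (value of joint catch above 0.95 rad and value of joint lever below 0.2 rad), for 0.2 s.
At the end, for the whole second after the job is handed in: The dial's pointer is within 5 mm (10 degrees) of the green mark, the catch is flipped beyond 0.95 rad of its 1.2, and the gripper's fingers hold the lever beyond 1.25 rad of its 1.4 with a contact force over 1 N, through the last second (horizontal distance between dial_pointer and dial_mark below 0.005 m and value of joint catch above 0.95 rad and value of joint lever above 1.25 rad and contact force between the fingers and lever above 1 N); the arm keeps its last pose, push and grip.
It fails at once if the jar, the lid, the brush or a tile shard is moved more than 30 mm (distance of any of paste_jar, red_lid, glue_brush, tile_blue, tile_red, tile_teal from where it was at the start of the episode above 0.03 m).
It also fails if it takes over 61 s, if anything falls off the work surface, if the arm or the gripper's body presses on something with over 40 N, if the wrist force passes 120 N, or if a joint passes its speed limit or range.

ROBOT

A 6-joint arm with a two-finger parallel gripper is mounted at the origin on the work surface. World frame = base frame: x ahead of the robot, y to its left, z up, the work surface at z = 0. Lengths are in m, angles in rad, forces in N, time in s.
With the tool pointing down it reaches from about 0.375 to 0.975 m from the base axis. Payload 3.8 kg.
Tool frame: the origin (TCP) lies where the fingers leave the gripper's body, on its centre line; the fingertips stand 73 mm ahead of it and the grasp point (between the pads) lies 54 mm ahead of it (nose_length is the distance from the TCP to the fingertips, in m); z points along the fingers, y is the line along which they close (so a half turn about z gives the same grasp; the last joint's range is limited). The gripper opens to 85 mm and grips with 20 to 120 N. Pads are 22 mm wide; open, the fingers measure 114 mm over their backs; the gripper's body (76 mm by 85 mm) begins 54 mm behind the grasp point. The pads swing forward as they close: fully open they stand 13 mm farther back than shut.
Start: joints at [1.126, 0.264, 1.604, -0, 1.274, -0.037], TCP at [0.268, 0.62, 0.304] pointing down, gripper open.
Joint ranges: [-2.63, 2.63], [-0.94, 2.18], [0.31, 2.57], [-1.31, 4.45], [0, 2.66], [-2.55, 2.55]. Speed limits (rad/s): [2.57, 2.57, 3.14, 3.14, 3.14, 3.14].

INTERFACE

Orientations are given as a rotation vector (axis times angle).
In Python, from workcell import read_state, read_camera, calibration, finish_job, look_for, cut_out, tip_of, nose_length gives the robot as it stands.
- The arm moves only by the tool step_arm, never from a script. Its argument "targets" is a list of rows, each a list of 3 entries, a list of its own where there are three numbers: the turn, a rotation vector about the tool's x, y, z in rad, then the shift along the tool's x, y, z in mm, then the finger opening in mm, from 0 to 85.4. In form: [[[ax, ay, az], [x, y, z], grip], ...]. A call has 1 to 5 rows; each row shifts and turns the commanded pose from where the row before left it, along the tool's axes as they then stand; what a row does not reach is not made up. A row lasts 1/12 s, in which the tool goes at most 41.7 mm and 7.16 degrees, less where a joint would pass 70% of its speed; a pose out of reach is approached as far as the arm can. A call with a gripper value outside its range is refused whole. The fingers move at their own pace and stop on an object; "grip_force" is the grip in N (left out, the last holds). Time passes only in rows, so rows that do not move let the fingers close. It gives the time, the measured TCP pose, the force, the opening and the grip force at its end, in the units of the state.
- read_state(): the state, without advancing time (a new reading comes with each control period).
- read_camera(name): name is "side" or "top"; returns the picture (420x560x3 uint8, red, green, blue); there is no depth.
- calibration(name): a dict with "camera_matrix" (3x3 intrinsics, pixels), "R" (3x3) and "t" (3): a world point X has camera coordinates R X + t. Camera axes: x right, y down, z forward; pixel columns grow to the right and rows downward; lengths in m; the calibration is good to about 2 mm. A picture is of the moment at which its call begins. calibration takes no time and is no camera call.
- finish_job(): hands the job in; it is judged then, once.
Trained networks look in the newest picture that a camera, given by its name, has taken for a name from the list of things; names that differ only in an ending like _2 or _b are one class to them, and where a whole thing is asked for, a point or a joint stands for the part that bears it (a point fixed in the world has none). Each returns a list of dicts, best first, with "score" (0 to 1); they miss things now and then, are a little off and sometimes report something else, mostly with a low value. They report only what shows in the picture. A call takes as long as a camera call.
- look_for(camera, query): "extent" ([left, top, right, bottom] in pixels, round what is visible of it).
- cut_out(camera, query): "region" (420x560 bool, what is visible of it) and "extent" ([left, top, right, bottom] in pixels, round what is visible of it).
- tip_of(camera, query): "at" ([row, column] in pixels: a listed point, or the origin of a listed thing).
The state is a dict: "time": time; "q": joint angles; "joint_vel": joint speeds; "joint_torque": joint torques, N m; "tool_pos": TCP position; "tcp_rot": TCP orientation; "wrist_force": force on the tool from outside, world axes, zero at the start; "torque": the same for the moment, N m; "width": opening from 0.0 (shut) to 1.0 (fully open); "grip_force": force on a finger pad.
Only numpy, scipy, OpenCV 4.12 (cv2) and the standard library are available. Lean on these libraries where they do the work, as an engineer would, in place of code of your own. Each camera call takes 0.05 s, during which the arm holds its last target. There are 200 camera calls.

## Working session

There is one attempt and no reset: what is moved stays moved. The work goes in short steps, Python scripts to look and compute and a tool call to move; the robot and the scene stay as the last step left them, time stands still between calls to the robot, and variables do not carry over. Pictures are saved under pics/ and viewed, at most 10 in all, crops included, and the job is handed in when it is done.

Besides the shell and the picture viewer there is one more tool, called after "Emit:" as name([rows], argument=value, ...), one row to a line, values as JSON. step_arm: Moves the arm, as the interface text tells. Its arguments: {"type":"object","properties":{"targets":{"type":"array","items":{"type":"array"}},"grip_force":{"type":"number"}},"required":["targets"]}

```bash
mkdir -p pics
cat > h.py <<'E'
import numpy as np, cv2
from workcell import *
from scipy.spatial.transform import Rotation as Ro
def ray(cam,at):
    c=calibration(cam);K,R,t=map(np.array,(c["camera_matrix"],c["R"],c["t"]))
    d=R.T@np.linalg.solve(K,[at[1],at[0],1.]);return -R.T@t,d
def onz(cam,at,z):
    o,d=ray(cam,at);return o+d*(z-o[2])/d[2]
def proj(cam,X):
    c=calibration(cam);p=np.array(c["camera_matrix"])@(np.array(c["R"])@np.array(X)+np.array(c["t"]));return p[:2]/p[2]
def tool(X):
    s=read_state();R=Ro.from_rotvec(s["tcp_rot"]);return R.inv().apply(np.array(X)-s["tool_pos"])*1000
E
python3 - <<'E'
from h import *
np.set_printoptions(precision=4,suppress=True)
Z=dict(dial_grip=.089,dial_pointer=.063,dial_mark=.063,catch_grip=.2,catch_pivot=.095,lever_bar=.222,lever_pivot=.1,press=0,paste_jar=0,red_lid=0,tile_teal=.015)
for c in("top","side"):
    cv2.imwrite(f"pics/{c}0.png",read_camera(c)[...,::-1])
    print(c,ray(c,(210,280)))
    for n,z in Z.items():
        r=tip_of(c,n)
        if r: print(n,np.round(r[0]["at"],1),round(r[0]["score"],2),onz(c,r[0]["at"],z))
s=read_state();print(s["tool_pos"],Ro.from_rotvec(s["tcp_rot"]).as_matrix(),s["time"])
E
```

```text
top (array([ 0.2728, -0.0298,  1.5011]), array([ 0.153 ,  0.0213, -0.9882]))
dial_grip [227.7 338.9] 0.5 [ 0.4392 -0.1746  0.089 ]
dial_pointer [232.9 325.1] 0.86 [ 0.4262 -0.1355  0.063 ]
dial_mark [219.9 331.7] 0.94 [ 0.4659 -0.1557  0.063 ]
catch_grip [246.9 440.4] 0.63 [ 0.3752 -0.4383  0.2   ]
catch_pivot [186.7 234.4] 0.71 [0.5603 0.1378 0.095 ]
lever_bar [155.7 284.1] 0.75 [ 0.6219 -0.0122  0.222 ]
lever_pivot [180.  280.8] 0.83 [ 0.5804 -0.0012  0.1   ]
press [204.5 275.1] 0.78 [0.5228 0.0183 0.    ]
paste_jar [170.2 433.1] 0.92 [ 0.6371 -0.4874  0.    ]
red_lid [249.3 443.2] 0.88 [ 0.3835 -0.5095  0.    ]
tile_teal [232.2 278.1] 0.54 [0.4327 0.0076 0.015 ]
side (array([-0.1152, -0.9271,  0.8281]), array([ 0.4831,  0.6961, -0.5311]))
dial_grip [250.5 283.7] 0.73 [ 0.4317 -0.1597  0.089 ]
dial_pointer [255.3 276.1] 0.77 [ 0.4171 -0.1391  0.063 ]
dial_mark [250.1 290.9] 0.69 [ 0.4713 -0.1442  0.063 ]
catch_grip [171.7 264.3] 0.73 [0.5595 0.1468 0.2   ]
catch_pivot [196.6 262.6] 0.59 [0.5518 0.1507 0.095 ]
lever_bar [177.3 304.3] 0.67 [ 0.6261 -0.0055  0.222 ]
lever_pivot [209.2 290. ] 0.62 [0.5798 0.0114 0.1   ]
press [324.7 307.5] 0.7 [ 0.3621 -0.3735  0.    ]
paste_jar [309.1 406.8] 0.96 [ 0.6333 -0.4897  0.    ]
red_lid [357.  343.3] 0.69 [ 0.3724 -0.5062  0.    ]
tile_teal [244.7 255.2] 0.38 [0.4232 0.0001 0.015 ]
[0.2677 0.6196 0.3039] [[-0.918   0.3966 -0.    ]
 [ 0.3966  0.918  -0.    ]
 [-0.     -0.     -1.    ]] 1.2
```

View pics/top0.png

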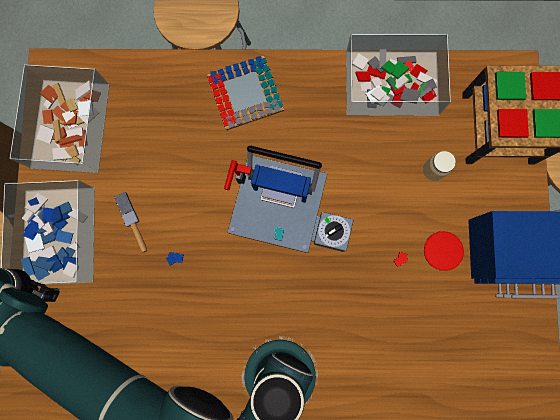

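View pics/side0.png

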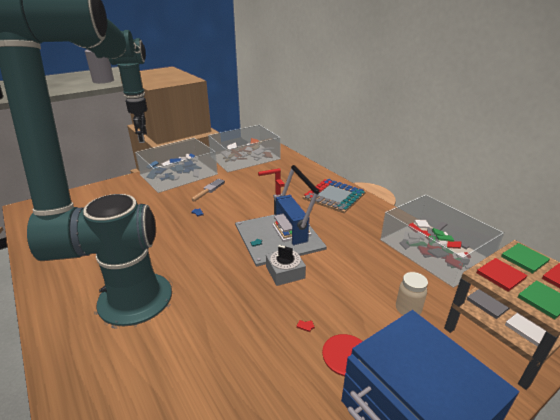

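Top view: press at about (280,205), dial at (334,230) with green mark at (326,219), red catch at (236,172), black bar from (249,149) to (321,164). The side view agrees. Next I'll fit the press yaw and zoom in on the dial.

Run:
```python
from h import *
np.set_printoptions(precision=4,suppress=True)
a=cv2.imread("pics/top0.png")[205:260,300:365];b=cv2.imread("pics/side0.png")[235:290,255:320]
cv2.imwrite("pics/d0.png",np.hstack([cv2.resize(i,None,fx=6,fy=6,interpolation=cv2.INTER_CUBIC) for i in(a,b)]))
im=cv2.imread("pics/top0.png")
a=onz("top",(149.5,250),.222);b=onz("top",(164.5,320),.222);print("bar",a,b,(a+b)/2,"yaw",np.arctan2(-(a-b)[0],(a-b)[1]))
cs=[(251,310),(234.5,229)]
p=[onz("top",c,.015) for c in cs];print(p,np.arctan2(-(p[1]-p[0])[0],(p[1]-p[0])[1]))
r=cut_out("top","catch");print(r[0]["extent"],r[0]["score"])
p0=np.array([.5228,.0183])
for yaw in(-.1,-.15,-.2,-.25):
    R=np.array([[np.cos(yaw),-np.sin(yaw)],[np.sin(yaw),np.cos(yaw)]])
    print(yaw,p0+R@[-.05,-.19],p0+R@[.045,.129])
```

```text
bar [0.639 0.082 0.222] [ 0.5976 -0.1108  0.222 ] [ 0.6183 -0.0144  0.222 ] yaw -0.2118089197664123
[array([ 0.3746, -0.0919,  0.015 ]), array([0.4246, 0.1608, 0.015 ])] -0.19518145728007116Traceback (most recent call last):
  File "<stdin>", line 9, in <module>
IndexError: list index out of range
```

View pics/d0.png

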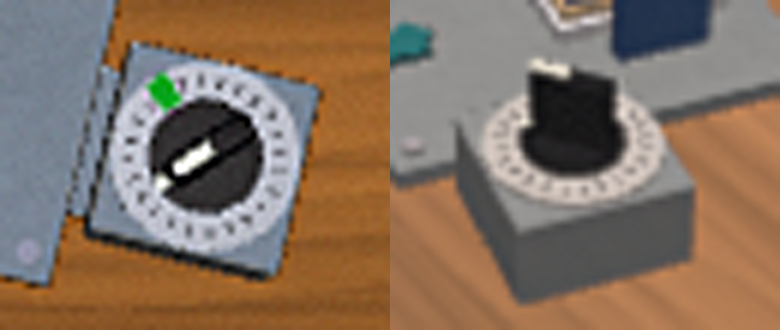

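Crop: white pointer runs from the centre (206,157) to (162,184), green mark centre is at (164,92), so about 1.55 rad clockwise. Refining that and planning the approach.

```bash
cat >> h.py <<'E'
yaw=-.2;RP=Ro.from_rotvec([0,0,yaw]).as_matrix()
E
python3 - <<'E'
from h import *
np.set_printoptions(precision=4,suppress=True)
im=cv2.imread("pics/top0.png").astype(int)[205:260,300:365]
B,G,R=im[...,0],im[...,1],im[...,2]
g=np.argwhere((G>R+60)&(G>B+60)).mean(0)+[205,300]
z=.063
ax=onz("top",(205+157/6-.5,300+206/6-.5),z);pt=onz("top",(205+184/6-.5,300+162/6-.5),z);m=onz("top",g,.057)
for n,p in(("ptr",pt),("mark",m)): d=p-ax;print(n,p,np.linalg.norm(d[:2]),np.degrees(np.arctan2(d[1],d[0])))
print(ax)
print(tool([ax[0],ax[1],.304]))
E
```

```text
ptr [ 0.4194 -0.1397  0.063 ] 0.026137611769527905 121.80707187433993
mark [ 0.4675 -0.1419  0.057 ] 0.039694919730149776 30.21271052994379
[ 0.4331 -0.1619  0.063 ]
[-461.7993 -651.8679   -0.1274]
```

Emit:
step_arm([
  [[0,0,0],[-23,-32.5,0],85],
  [[0,0,0],[-23,-32.5,0],85],
  [[0,0,0],[-23,-32.5,0],85],
  [[0,0,0],[-23,-32.5,0],85],
  [[0,0,0],[-23,-32.5,0],85],
])

```text
time: 1.67
tool_pos: [0.3088, 0.4232, 0.3038]
tcp_rot: [0.635, 3.077, -0.0]
wrist_force: [0.4, 0.1, 0.7]
width: 0.993
grip_force: 0.0
```

Emit:
step_arm([
  [[0,0,0],[-23,-32.5,0],85],
  [[0,0,0],[-23,-32.5,0],85],
  [[0,0,0],[-23,-32.5,0],85],
  [[0,0,0],[-23,-32.5,0],85],
  [[0,0,0],[-23,-32.5,0],85],
])

```text
time: 2.08
tool_pos: [0.3498, 0.2284, 0.3042]
tcp_rot: [0.635, 3.076, 0.001]
wrist_force: [0.3, -0.9, 0.2]
width: 0.994
grip_force: 0.0
```

Emit:
step_arm([
  [[0,0,0],[-23,-32.5,0],85],
  [[0,0,0],[-23,-32.5,0],85],
  [[0,0,0],[-23,-32.5,0],85],
  [[0,0,0],[-23,-32.5,0],85],
  [[0,0,0],[-23,-32.5,0],85],
])

```text
time: 2.5
tool_pos: [0.391, 0.0334, 0.3044]
tcp_rot: [0.635, 3.075, 0.001]
wrist_force: [0.5, 0.3, 0.6]
width: 0.997
grip_force: 0.0
```

Emit:
step_arm([
  [[0,0,0],[-23,-32.5,0],85],
  [[0,0,0],[-23,-32.5,0],85],
  [[0,0,0],[-23,-32.5,0],85],
  [[0,0,0],[-23,-32.5,0],85],
  [[0,0,0],[-23,-32.5,0],85],
])

```text
time: 2.92
tool_pos: [0.4321, -0.1617, 0.3043]
tcp_rot: [0.637, 3.075, -0.0]
wrist_force: [0.5, -0.1, 0.6]
width: 0.994
grip_force: 0.0
```

Emit:
step_arm([
  [[0,0,0.12],[0,0,0],85],
  [[0,0,0.12],[0,0,0],85],
  [[0,0,0.12],[0,0,0],85],
  [[0,0,0.12],[0,0,0],85],
  [[0,0,0.12],[0,0,0],85],
])

```text
time: 3.33
tool_pos: [0.4321, -0.1598, 0.304]
tcp_rot: [1.526, 2.746, 0.0]
wrist_force: [1.3, -1.0, 0.1]
width: 0.996
grip_force: 0.0
```

Run:
```python
from h import *
np.set_printoptions(precision=4,suppress=True)
s=read_state();R=Ro.from_rotvec(s["tcp_rot"]).as_matrix();print(s["tool_pos"],R,s["q"],s["time"],np.degrees(np.arctan2(R[1,1],R[0,1])))
print(tool([.434,-.164,.144]))
```

```text
[ 0.4321 -0.1598  0.304 ] [[-0.5281  0.8492  0.0001]
 [ 0.8492  0.5281 -0.    ]
 [-0.0001  0.0001 -1.    ]] [-0.4083 -0.1513  2.0411  0.      1.2517 -0.9646] 3.3333 31.876546978592785
[ -4.5291  -0.6422 159.9608]
```

Emit:
step_arm([
  [[0,0,0],[-4,-0.6,36],60],
  [[0,0,0],[0,0,36],60],
  [[0,0,0],[0,0,36],60],
  [[0,0,0],[0,0,32],60],
  [[0,0,0],[0,0,20],60],
])

```text
time: 3.75
tool_pos: [0.4319, -0.1624, 0.1406]
tcp_rot: [-1.515, -2.747, 0.001]
wrist_force: [-0.3, -0.7, -0.2]
width: 0.706
grip_force: 0.0
```

Emit:
step_arm([
  [[0,0,0],[0,0,0],0],
  [[0,0,0],[0,0,0],0],
  [[0,0,0],[0,0,0],0],
  [[0,0,0],[0,0,0],0],
  [[0,0,0],[0,0,0],0],
], grip_force=25)

```text
time: 4.17
tool_pos: [0.4358, -0.1637, 0.1462]
tcp_rot: [1.515, 2.746, 0.002]
wrist_force: [2.2, 2.1, 2.4]
width: 0.159
grip_force: 30.1
```

Emit:
step_arm([
  [[0,0,0],[0,0,0],0],
  [[0,0,0],[0,0,0],0],
  [[0,0,0],[0,0,0],0],
  [[0,0,0],[0,0,0],0],
  [[0,0,0],[0,0,0],0],
])

```text
time: 4.58
tool_pos: [0.4358, -0.1637, 0.1462]
tcp_rot: [1.515, 2.747, 0.002]
wrist_force: [2.9, 2.6, 6.9]
width: 0.158
grip_force: 30.9
```

Emit:
step_arm([
  [[0,0,0.1],[0,0,0],0],
  [[0,0,0.1],[0,0,0],0],
  [[0,0,0.1],[0,0,0],0],
  [[0,0,0.1],[0,0,0],0],
  [[0,0,0.1],[0,0,0],0],
])

```text
time: 5.0
tool_pos: [0.4347, -0.164, 0.1461]
tcp_rot: [2.153, 2.284, -0.001]
wrist_force: [-2.2, 0.4, 11.6]
width: 0.158
grip_force: 31.6
```

Emit:
step_arm([
  [[0,0,0.1],[0,0,0],0],
  [[0,0,0.1],[0,0,0],0],
  [[0,0,0.1],[0,0,0],0],
  [[0,0,0.1],[0,0,0],0],
  [[0,0,0.1],[0,0,0],0],
])

```text
time: 5.42
tool_pos: [0.4335, -0.1638, 0.1461]
tcp_rot: [2.653, 1.682, -0.003]
wrist_force: [-7.3, 1.2, 16.1]
width: 0.158
grip_force: 32.3
```

Emit:
step_arm([
  [[0,0,0.12],[0,0,0],0],
  [[0,0,0.12],[0,0,0],0],
  [[0,0,0.12],[0,0,0],0],
  [[0,0,0.12],[0,0,0],0],
  [[0,0,0.1],[0,0,0],0],
])

```text
time: 5.83
tool_pos: [0.4324, -0.1628, 0.1461]
tcp_rot: [-3.022, -0.85, 0.006]
wrist_force: [-10.1, 5.2, 21.2]
width: 0.159
grip_force: 33.1
```

Emit:
step_arm([
  [[0,0,0],[0,0,0],0],
  [[0,0,0],[0,0,0],0],
])

```text
time: 6.0
tool_pos: [0.4324, -0.1628, 0.1461]
tcp_rot: [-3.02, -0.858, 0.006]
wrist_force: [-9.4, 4.7, 20.5]
width: 0.159
grip_force: 33.0
```

Run:
```python
from h import *
s=read_state();R=Ro.from_rotvec(s["tcp_rot"]).as_matrix();print(s["tool_pos"],s["q"],s["torque"],np.degrees(np.arctan2(R[1,1],R[0,1])))
a=read_camera("side")[225:285,250:325,::-1]
cv2.imwrite("pics/d1.png",cv2.resize(a,None,fx=8,fy=8,interpolation=cv2.INTER_CUBIC))
```

```text
[ 0.43240795 -0.16279506  0.14607354] [-4.13630501e-01  2.28394306e-02  2.19512478e+00 -7.52637047e-04
  9.27935194e-01  6.03779032e-01] [ 0.82504975  1.76433844 -0.03768037] -58.26761614023027
```

View pics/d1.png

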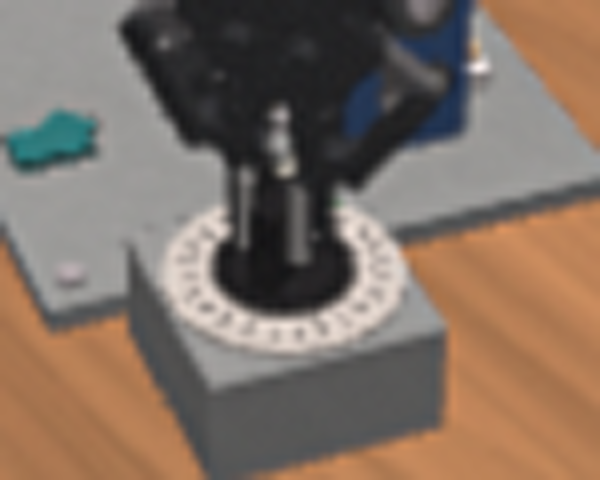

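Dial gripped and turned about 90°. Releasing, lifting, and moving over towards the catch.

Emit:
step_arm([
  [[0,0,0],[0,0,0],60],
  [[0,0,0],[0,0,0],60],
  [[0,0,0],[0,0,0],60],
  [[0,0,0],[0,0,-20],60],
  [[0,0,0],[0,0,-40],60],
])

```text
time: 6.47
tool_pos: [0.4299, -0.1616, 0.1992]
tcp_rot: [-3.015, -0.857, 0.015]
wrist_force: [0.2, -0.3, -0.5]
width: 0.699
grip_force: 0.0
```

Emit:
step_arm([
  [[0,0,0],[0,0,-40],60],
  [[0,0,0],[0,0,-40],60],
  [[0,0,0],[0,0,-40],60],
  [[0,0,0.11],[0,0,0],60],
  [[0,0,0.11],[0,0,0],60],
])

```text
time: 6.88
tool_pos: [0.4354, -0.164, 0.3279]
tcp_rot: [3.095, 0.513, 0.01]
wrist_force: [0.2, 0.0, -0.7]
width: 0.703
grip_force: 0.0
```

Emit:
step_arm([
  [[0,0,0.11],[0,0,0],60],
  [[0,0,0.11],[0,0,0],60],
  [[0,0,0.11],[0,0,0],60],
  [[0,0,0.11],[0,0,0],60],
  [[0,0,0.094],[0,0,0],60],
])

```text
time: 7.3
tool_pos: [0.4336, -0.1633, 0.3234]
tcp_rot: [3.125, -0.322, -0.001]
wrist_force: [0.3, 0.2, -0.3]
width: 0.701
grip_force: 0.0
```

Run:
```python
from h import *
np.set_printoptions(precision=4,suppress=True)
s=read_state();R=Ro.from_rotvec(s["tcp_rot"]).as_matrix();print(s["tool_pos"],s["q"],np.degrees(np.arctan2(R[1,1],R[0,1])))
cv2.imwrite("pics/t1.png",read_camera("top")[...,::-1])
print(tool([.45,.142,.32]))
for c in("side","top"):
  for n,z in(("catch_grip",.2),("dial_mark",.063),("dial_pointer",.063)):
    for r in tip_of(c,n)[:2]: print(c,n,np.round(r["at"],1),r["score"],onz(c,r["at"],z))
```

```text
[ 0.4336 -0.1633  0.3234] [-0.4136 -0.158   2.0108 -0.0004  1.2896  1.3628] -101.77494812863424
[ -47.311  -302.0142    3.4251]
side catch_grip [169.2 263.5] 0.61 [0.5683 0.1661 0.2   ]
side dial_mark [252.8 288.5] 0.81 [ 0.4568 -0.1511  0.063 ]
side dial_mark [241.1 258.1] 0.33 [ 0.4097 -0.0433  0.063 ]
side dial_pointer [254.2 288.7] 0.61 [ 0.4532 -0.1572  0.063 ]
top catch_grip [185.4 228.2] 0.86 [0.5424 0.1425 0.2   ]
top catch_grip [180.  281.7] 0.33 [ 0.5585 -0.0057  0.2   ]
top dial_mark [157.8 283.8] 0.34 [ 0.6587 -0.0091  0.063 ]
top dial_pointer [222.2 330.2] 0.79 [ 0.4589 -0.1511  0.063 ]
```

Emit:
step_arm([
  [[0,0,0],[-6,-38,0],60],
  [[0,0,0],[-6,-38,0],60],
  [[0,0,0],[-6,-38,0],60],
  [[0,0,0],[-6,-38,0],60],
  [[0,0,0],[-6,-38,0],60],
])

```text
time: 8.07
tool_pos: [0.442, 0.0305, 0.3241]
tcp_rot: [-3.126, 0.313, -0.001]
wrist_force: [0.7, -0.8, -0.3]
width: 0.702
grip_force: 0.0
```

Emit:
step_arm([
  [[0,0,0],[-6,-38,0],60],
  [[0,0,0],[-6,-38,0],60],
  [[0,0,0],[-6,-38,0],60],
])

```text
time: 8.32
tool_pos: [0.4469, 0.1462, 0.3241]
tcp_rot: [-3.126, 0.312, -0.001]
wrist_force: [0.9, 0.4, 0.7]
width: 0.703
grip_force: 0.0
```

Run:
```python
from h import *
np.set_printoptions(precision=4,suppress=True)
s=read_state();print(s["tool_pos"],s["q"],s["time"])
T=read_camera("top")[...,::-1];S=read_camera("side")[...,::-1]
A=cv2.resize(T[140:260,210:360],(800,640))[:600];
B=cv2.resize(S[150:280,240:330],None,fx=4.4,fy=4.4,interpolation=cv2.INTER_CUBIC)
C=cv2.resize(T[150:255,220:360],None,fx=2.85,fy=2.85,interpolation=cv2.INTER_CUBIC)
h=572;cv=np.zeros((h,800,3),np.uint8);cv[:B.shape[0],:B.shape[1]]=B[:h];cv[:C.shape[0],400:400+C.shape[1]]=C
cv2.imwrite("pics/m1.png",cv)
for c in("side","top"):
  for n,z in(("dial_mark",.063),("dial_pointer",.063),("catch_grip",.2)):
    for r in tip_of(c,n)[:1]: print(c,n,np.round(r["at"],1),r["score"],onz(c,r["at"],z))
```

```text
[0.4469 0.1462 0.3241] [ 0.2633 -0.1451  1.9984 -0.0002  1.2874  2.033 ] 8.3167
side dial_mark [250.8 289.1] 0.51 [ 0.4644 -0.1438  0.063 ]
side dial_pointer [253.3 289.3] 0.77 [ 0.4574 -0.1546  0.063 ]
side catch_grip [172.6 262.4] 0.78 [0.5498 0.1446 0.2   ]
top dial_mark [223.2 329.8] 0.87 [ 0.4558 -0.1498  0.063 ]
top dial_pointer [223.1 329.9] 0.71 [ 0.4561 -0.1501  0.063 ]
top catch_grip [235.4 279.2] 0.72 [ 0.404  -0.0001  0.2   ]
```

View pics/m1.png

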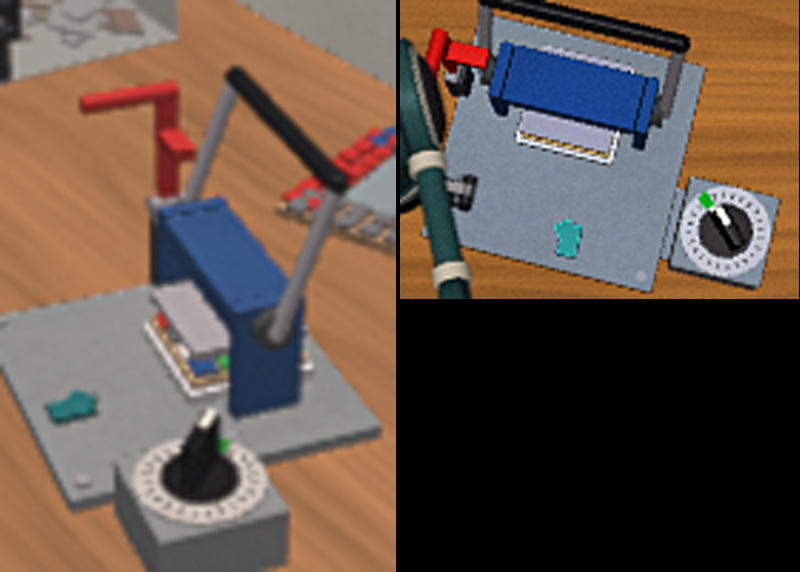

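Dial is set: white pointer points at the green mark (705,200 in the crop). Catch handle in the side crop runs (82,103)–(178,92), upright.

Run:
```python
from h import *
np.set_printoptions(precision=4,suppress=True)
im=cv2.imread("pics/top0.png").astype(int);B,G,R=im[...,0],im[...,1],im[...,2]
m=(R>120)&(G<70)&(B<70);m[:,:215]=0;m[:,255:]=0;m[:150]=0;m[200:]=0
p=np.argwhere(m);print(len(p),p.min(0),p.max(0))
f=p[p[:,0]>=178];print("front half",f.mean(0),[ (r,p[p[:,0]==r][:,1].min(),p[p[:,0]==r][:,1].max()) for r in range(160,192,3) if (p[:,0]==r).any()])
for c,a,b in(("side",(173.4,258.9),(171.2,279)),("top",(188,227),(162.5,235))):
    A=onz(c,a,.2);D=onz(c,b,.2);print(c,A,D,np.linalg.norm(A-D))
o=np.array([.526,.011,0])
for x in(-10,0,10,45):print(x,o+RP@np.array([x/1000,.129,.2]))
```

```text
244 [160 224] [189 250]
front half [183.0862 227.3793] [(160, np.int64(231), np.int64(234)), (163, np.int64(231), np.int64(235)), (166, np.int64(230), np.int64(246)), (169, np.int64(229), np.int64(250)), (172, np.int64(228), np.int64(249)), (175, np.int64(228), np.int64(232)), (178, np.int64(227), np.int64(231)), (181, np.int64(226), np.int64(230)), (184, np.int64(225), np.int64(229)), (187, np.int64(224), np.int64(228))]
side [0.5358 0.1463 0.2   ] [0.6063 0.1196 0.2   ] 0.07544665057268111
top [0.5351 0.1457 0.2   ] [0.6077 0.1251 0.2   ] 0.07551146563507988
-10 [0.5418 0.1394 0.2   ]
0 [0.5516 0.1374 0.2   ]
10 [0.5614 0.1354 0.2   ]
45 [0.5957 0.1285 0.2   ]
```

Emit:
step_arm([
  [[0,0,0],[36,-6.5,0],60],
  [[0,0,0],[36,-6.5,0],60],
  [[0,0,0],[34,-6,0],60],
  [[0,0,0],[0,0,10],60],
  [[0,0,0],[0,0,10],60],
])

```text
time: 9.13
tool_pos: [0.5567, 0.1401, 0.3036]
tcp_rot: [-3.125, 0.319, -0.001]
wrist_force: [-1.1, 0.6, -0.4]
width: 0.7
grip_force: 0.0
```

Run:
```python
from h import *
print(tool([.556,.1425,.254]))
for c in("side","top"):
  for r in tip_of(c,"catch_grip")[:1]: print(c,np.round(r["at"],1),r["score"],onz(c,r["at"],.2))
```

```text
[-1.23488424 -2.19168829 49.60870392]
side [172.6 262.4] 0.78 [0.54976431 0.14458082 0.2       ]
top [235.4 279.2] 0.72 [ 4.04021304e-01 -1.17747878e-04  2.00000000e-01]
```

Emit:
step_arm([
  [[0,0,0],[-2,-2,25],60],
  [[0,0,0],[0,0,25],60],
  [[0,0,0],[0,0,0],5],
  [[0,0,0],[0,0,0],5],
  [[0,0,0],[0,0,0],5],
], grip_force=20)

```text
time: 9.65
tool_pos: [0.5531, 0.1441, 0.2552]
tcp_rot: [-3.126, 0.314, -0.002]
wrist_force: [-0.2, 0.7, -0.2]
width: 0.284
grip_force: 0.0
```

Emit:
step_arm([
  [[0,0,0],[0,0,0],5],
  [[0,0,0],[0,0,0],5],
  [[0,0,0],[0,0,0],5],
])

```text
time: 9.9
tool_pos: [0.5538, 0.1443, 0.2559]
tcp_rot: [-3.125, 0.315, -0.003]
wrist_force: [-3.4, 0.4, 4.9]
width: 0.182
grip_force: 19.9
```

Run:
```python
from h import *
s=read_state();p=np.array(s["tool_pos"]);print(p,s["q"])
q=RP.T@(p-np.array([.526,.011,0]));print(q)
```

```text
[0.55380952 0.14433872 0.25590886] [2.11345045e-01 1.05192660e-01 1.88136573e+00 2.05354484e-04
 1.15282752e+00 1.98268241e+00]
[0.00076486 0.13620572 0.25590886]
```

Emit:
step_arm([
  [[0,0,0],[0,-12.5,1.6],5],
  [[0,0,0],[0,-12.2,3.1],5],
  [[0,0,0],[0,-11.7,4.6],5],
  [[0,0,0],[0,-11.1,5.9],5],
])

```text
time: 10.23
tool_pos: [0.5645, 0.1924, 0.2398]
tcp_rot: [-3.124, 0.313, -0.007]
wrist_force: [4.2, -3.1, 1.4]
width: 0.177
grip_force: 20.0
```

Emit:
step_arm([
  [[0,0,0],[0,-10.3,7.2],5],
  [[0,0,0],[0,-9.4,8.4],5],
  [[0,0,0],[0,-8.3,9.4],5],
  [[0,0,0],[0,-7.1,10.4],5],
  [[0,0,0],[0,-5.8,11.2],5],
])

```text
time: 10.65
tool_pos: [0.5723, 0.2326, 0.1916]
tcp_rot: [-3.124, 0.313, -0.005]
wrist_force: [5.0, 1.5, 3.9]
width: 0.179
grip_force: 20.2
```

Emit:
step_arm([
  [[0,0,0],[0,0,1],5],
  [[0,0,0],[0,0,1],5],
  [[0,0,0],[0,0,0],5],
  [[0,0,0],[0,0,0],5],
])

```text
time: 10.98
tool_pos: [0.5723, 0.2334, 0.1896]
tcp_rot: [-3.122, 0.314, -0.004]
wrist_force: [6.1, 4.9, 1.0]
width: 0.182
grip_force: 19.9
```

Run:
```python
from h import *
S=read_camera("side")[...,::-1];cv2.imwrite("pics/s2.png",cv2.resize(S[130:280,220:340],None,fx=4,fy=4,interpolation=cv2.INTER_CUBIC))
s=read_state();p=np.array(s["tool_pos"]);print(p,s["q"],s["time"],RP.T@(p-np.array([.526,.011,0])))
```

```text
[0.57224784 0.23334308 0.1895971 ] [0.34572297 0.24878943 1.84362597 0.00300405 1.04486344 2.11543687] 11.0333 [0.00115321 0.22709905 0.1895971 ]
```

View pics/s2.png

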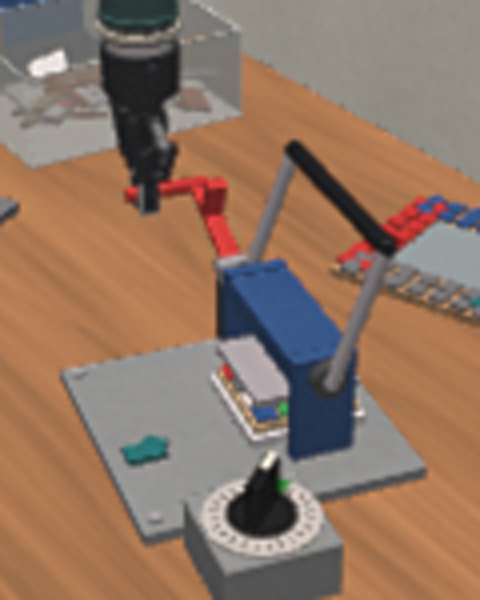

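Catch handle is carried over to about 1.17 rad. Release it, lift clear, and go to the lever bar.

Emit:
step_arm([
  [[0,0,0],[0,0,0],60],
  [[0,0,0],[0,0,0],60],
  [[0,0,0],[0,0,0],60],
  [[0,0,0],[0,0,-20],60],
  [[0,0,0],[0,0,-40],60],
])

```text
time: 11.45
tool_pos: [0.5662, 0.2294, 0.2425]
tcp_rot: [3.119, -0.313, -0.023]
wrist_force: [0.9, 0.4, 0.5]
width: 0.7
grip_force: 0.0
```

Emit:
step_arm([
  [[0,0,0],[0,0,-40],60],
  [[0,0,0],[0,0,-40],60],
  [[0,0,0],[0,0,-20],60],
  [[0,0,-0.12],[0,0,0],70],
  [[0,0,-0.12],[0,0,0],70],
])

```text
time: 11.87
tool_pos: [0.5711, 0.2311, 0.3521]
tcp_rot: [-3.14, -0.072, -0.004]
wrist_force: [0.9, -0.5, -0.2]
width: 0.819
grip_force: 0.0
```

Emit:
step_arm([
  [[0,0,-0.12],[0,0,0],70],
  [[0,0,-0.12],[0,0,0],70],
  [[0,0,-0.12],[0,0,0],70],
  [[0,0,-0.12],[0,0,0],70],
  [[0,0,-0.12],[0,0,0],70],
])

```text
time: 12.28
tool_pos: [0.57, 0.2307, 0.3485]
tcp_rot: [-2.979, -0.997, 0.005]
wrist_force: [-0.2, 0.1, 0.1]
width: 0.816
grip_force: 0.0
```

Emit:
step_arm([
  [[0,0,-0.12],[0,0,0],70],
  [[0,0,-0.12],[0,0,0],70],
  [[0,0,-0.12],[0,0,0],70],
  [[0,0,-0.12],[0,0,0],70],
  [[0,0,-0.12],[0,0,0],70],
])

```text
time: 12.7
tool_pos: [0.57, 0.2307, 0.3485]
tcp_rot: [-2.551, -1.832, 0.005]
wrist_force: [-0.7, -0.4, -0.5]
width: 0.819
grip_force: 0.0
```

Run:
```python
from h import *
np.set_printoptions(precision=4,suppress=True)
s=read_state();R=Ro.from_rotvec(s["tcp_rot"]).as_matrix();print(s["tool_pos"],R,s["q"],np.degrees(np.arctan2(R[1,1],R[0,1])))
print(tool([.621,-.0115,.35]))
for c in("side","top"):
  for n,z in(("catch_grip",.1356),("lever_bar",.222)):
    for r in tip_of(c,n)[:1]: print(c,n,np.round(r["at"],1),r["score"],onz(c,r["at"],z))
```

```text
[0.57   0.2307 0.3485] [[ 0.3192  0.9477 -0.0034]
 [ 0.9477 -0.3192 -0.001 ]
 [-0.002  -0.0028 -1.    ]] [0.344  0.1287 1.6822 0.0002 1.3342 0.6688] -18.614441655028486
[-213.216   125.629    -1.4577]
side catch_grip [178.4 256.6] 0.58 [0.5719 0.2245 0.1356]
side lever_bar [177.3 304.8] 0.65 [ 0.6275 -0.0065  0.222 ]
top catch_grip [235.4 279.2] 0.72 [0.4105 0.0014 0.1356]
top lever_bar [157.5 287.1] 0.92 [ 0.6169 -0.0204  0.222 ]
```

Emit:
step_arm([
  [[0,0,0],[-35.5,21,0],85],
  [[0,0,0],[-35.5,21,0],85],
  [[0,0,0],[-35.5,21,0],85],
  [[0,0,0],[-35.5,21,0],85],
  [[0,0,0],[-35.5,21,0],85],
])

```text
time: 13.32
tool_pos: [0.6123, 0.0273, 0.3498]
tcp_rot: [-2.559, -1.822, 0.001]
wrist_force: [0.0, 0.3, 0.2]
width: 0.993
grip_force: 0.0
```

Emit:
step_arm([
  [[0,0,0],[-35.5,21,0],85],
  [[0,0,-0.12],[0,0,0],85],
  [[0,0,0],[0,0,0],85],
])

```text
time: 13.57
tool_pos: [0.6209, -0.0141, 0.3495]
tcp_rot: [-2.446, -1.97, 0.001]
wrist_force: [0.1, 0.2, -0.9]
width: 0.997
grip_force: 0.0
```

Run:
```python
from h import *
np.set_printoptions(precision=4,suppress=True)
s=read_state();R=Ro.from_rotvec(s["tcp_rot"]).as_matrix();print(s["tool_pos"],s["q"],np.degrees(np.arctan2(R[1,1],R[0,1])))
print(tool([.621,-.0115,.276]))
```

```text
[ 0.6209 -0.0141  0.3495] [-0.0629  0.1387  1.6691  0.0001  1.3349  0.1518] -12.305995158940389
[ 2.6271 -0.3345 73.469 ]
```

Emit:
step_arm([
  [[0,0,0],[2,0,30],85],
  [[0,0,0],[0,0,30],85],
  [[0,0,0],[0,0,14],85],
  [[0,0,0],[0,0,0],5],
  [[0,0,0],[0,0,0],5],
], grip_force=40)

```text
time: 13.98
tool_pos: [0.6206, -0.0087, 0.2751]
tcp_rot: [-2.442, -1.973, 0.003]
wrist_force: [-0.6, 0.1, 0.8]
width: 0.741
grip_force: 0.0
```

Emit:
step_arm([
  [[0,0,0],[0,0,0],5],
  [[0,0,0],[0,0,0],5],
  [[0,0,0],[0,0,0],5],
  [[0,0,0],[0,0,0],5],
])

```text
time: 14.32
tool_pos: [0.6203, -0.009, 0.2782]
tcp_rot: [-2.442, -1.973, 0.002]
wrist_force: [-6.4, 2.1, 5.1]
width: 0.197
grip_force: 39.2
```

Bar is pinched. Pulling it through its arc.

Emit:
step_arm([
  [[0,0,0],[0,-12.4,-3.9],5],
  [[0,0,0],[0,-12.8,-2.5],5],
  [[0,0,0],[0,-12.9,-1.3],5],
  [[0,0,0],[0,-13,0],5],
  [[0,0,0],[0,-12.9,1.3],5],
], grip_force=50)

```text
time: 14.73
tool_pos: [0.5641, 0.0043, 0.2889]
tcp_rot: [2.436, 1.967, 0.024]
wrist_force: [9.7, 2.2, 7.3]
width: 0.194
grip_force: 48.5
```

Emit:
step_arm([
  [[0,0,0],[0,-12.8,2.5],5],
  [[0,0,0],[0,-12.4,3.9],5],
  [[0,0,0],[0,-11.9,5],5],
  [[0,0,0],[0,-11.4,6.3],5],
  [[0,0,0],[0,-10.8,7.3],5],
])

```text
time: 15.15
tool_pos: [0.5056, 0.0181, 0.2637]
tcp_rot: [2.439, 1.968, 0.025]
wrist_force: [3.8, 8.5, 12.3]
width: 0.189
grip_force: 56.0
```

Emit:
step_arm([
  [[0,0,0],[0,-9.9,8.4],5],
  [[0,0,0],[0,-9.1,9.3],5],
  [[0,0,0],[0,-8,10.2],5],
  [[0,0,0],[0,-7.1,10.9],5],
  [[0,0,0],[0,0,0],5],
])

```text
time: 15.57
tool_pos: [0.4694, 0.0266, 0.2211]
tcp_rot: [-2.446, -1.971, -0.018]
wrist_force: [3.0, 14.1, 5.4]
width: 0.185
grip_force: 60.6
```

Run:
```python
from h import *
np.set_printoptions(precision=4,suppress=True)
S=read_camera("side")[...,::-1];T=read_camera("top")[...,::-1]
A=cv2.resize(S[130:280,220:340],(480,600));B=cv2.resize(T[150:255,220:360],(320,240))
cv=np.zeros((600,800,3),np.uint8);cv[:,:480]=A;cv[:240,480:]=B;cv2.imwrite("pics/f1.png",cv)
s=read_state();p=np.array(s["tool_pos"]);print(p,s["width"],s["wrist_force"],RP.T@(p-np.array([.526,.011,0])))
for r in tip_of("side","lever_bar")[:1]: print(r["at"],proj("side",p-[0,0,.054]))
```

```text
[0.47   0.0265 0.2219] 0.1919262212164435 [ 2.8136 13.5973  5.6118] [-0.058   0.0041  0.2219]
[199.1, 264.4] [261.4325 199.9626]
```

View pics/f1.png

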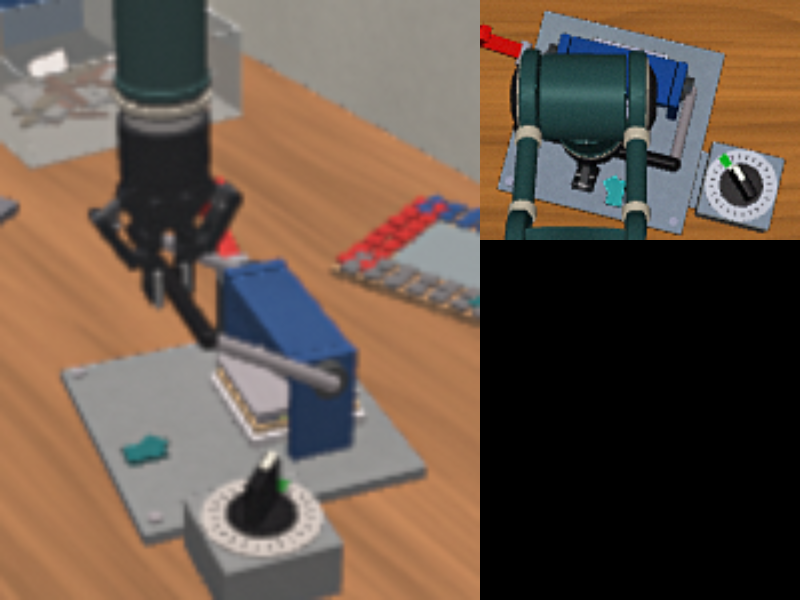

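Lever is down near the stop (about 1.37 rad), the dial is still on the mark and the catch is over. A small extra push, then hand in.

Emit:
step_arm([
  [[0,0,0],[0,-1,2],5],
  [[0,0,0],[0,0,1],5],
  [[0,0,0],[0,0,0],5],
  [[0,0,0],[0,0,0],5],
  [[0,0,0],[0,0,0],5],
])

```text
time: 16.13
tool_pos: [0.4688, 0.0268, 0.2196]
tcp_rot: [-2.445, -1.971, -0.016]
wrist_force: [-2.2, 14.3, 10.6]
width: 0.185
grip_force: 61.1
```

```bash
python3 -c "
from workcell import *
s=read_state();print(s['tool_pos'],s['wrist_force'],s['width'],s['grip_force']);print(finish_job())"
```

```text
[0.46876994 0.02680371 0.21962546] [-2.24712516 14.27088831 10.6490645 ] 0.18528334164564222 61.116907596588135
the job is handed in; nothing more can be done
None
```

I handed the job in at about 16 s of the 61 s: the dial is on the green mark, the catch is flipped to about 1.17 rad, and the gripper holds the lever at its stop. These are my own camera and arm-pose readings, because the hand-in gave no verdict.

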